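# Bring the tyre valve to the top for the pump

### The job

The pushchair wheel in the plywood stand has a loosely fitted new tyre, and its valve (the short stem with the red cap) is down behind the front board. With the closed fingertips push one spoke after another to turn the wheel until the valve stands at the very top of the wheel, straight above the axle, so that the pump can go on next; then take the fingers out and leave the wheel standing still. Push the spokes gently and steadily: grip nothing, do not spin the wheel or lift its axle out of the open slots, keep off the tyre and the valve, and leave the tools on the bench where they lie.

Things in the scene. Friction and masses are not known exactly. Their poses are not given: they have to be found in the camera images.
- axle_seat (a point): Wheel centre with the axle seated, 153 mm above the bench; fixed to the stand. Its x runs along the axle, away from the robot and 35 deg downward; y is level, to the left seen from the robot; z points up the wheel's plane (wheel leans back 35 deg from vertical, top away from the robot). The wheel's middle plane is x = 0. Tyre reaches from 105 to 149 mm off the axis, rim from 97, hub to 27.
- board_top (a point): Top of the front board's lug, on its outer face: in axle_seat's frame at x = -41, z = +13 mm. The board, plywood 12 mm thick, 220 mm wide, hides the wheel's lower half: its edge is at z = 0, with the lug (68 mm wide) in the middle, so spokes can be reached only above it. A like board stands behind the wheel (x = 29 to 41). Axle end and nut stand out to x = -54. Same axes as axle_seat.
- wheel_stand: Plywood stand, fixed to the bench, in another place and yaw each time, roughly facing the robot. Origin on the bench straight below the axle's middle; x level, away from the robot along the axle. Base board 18 mm thick, reaching 155 mm toward the robot, 130 mm backward and 130 mm to either side.
- wheel (a joint): Turn of the wheel on its axle, rad. 0 (and every whole turn, 6.283) = valve straight up; grows clockwise as seen from the robot. It turns without limit either way, starts somewhere between 2.2 and 4.08, and the stiff bush (about 0.15 N m, some 2 N at a spoke) stops it almost at once when nobody pushes.
- axle (a joint): How far the axle has risen in its open-topped slots, m: 0 = seated (it drops back by its own weight; the wheel weighs about 1 kg); 0.030 is the most.
- spokes: Three straight light grey spokes, from 27 to 97 mm off the axis, 26 mm wide at the hub to 18 mm at the rim, 16 to 20 mm thick about the wheel's middle plane. They lie 60, 180 and 300 deg from the valve. The one opposite the valve carries a small amber reflector on its front. Origin at the wheel's centre; x along the axle, z toward the valve.
- tyre: The black tyre on the rim, 298 mm outside, 43 mm thick; not to be touched. Origin on the axle at the wheel's middle.
- valve: The valve stem: points from the rim toward the axle, midway between two spokes, in the wheel's middle plane, from 97 to 68 mm off the axis, 11 mm thick with a red cap; not to be touched. Origin on the axle at the wheel's middle, z toward the valve.
- valve_mid (a point): Middle of the valve stem, 82 mm from the axle in the wheel's middle plane.
- tyre_lever_a: Yellow plastic tyre lever lying left of the stand, 112 x 16 x 8 mm; origin under its middle. A bystander.
- tyre_lever_b: Second yellow tyre lever, the same. A bystander.
- side_cutters: Side cutters with blue handles, 154 mm long, lying right of the stand. A bystander.
- pvc_tape: Roll of black tape, 66 mm across, 18 mm high, lying left of the stand. A bystander.
- masking_tape: Roll of cream masking tape, 104 mm across, 24 mm high, lying near the right front corner. A bystander.
- tape_measure: Orange and black tape measure, 88 mm long, 69 mm high, standing on the left of the stand. A bystander.

How it is judged:
On the way:
1. the fingers push on a spoke (contact force between the fingers and spokes above 0.3 N), for 0.1 s.
At the end, for the whole second after the job is handed in: The middle of the valve stem is at the top of the wheel, within 12 mm (about 8 degrees) to either side of straight above the axle in the wheel's plane; the wheel stands still, the axle sits down in its slots, and the six loose things on the bench are within 30 mm of where they lay (y of valve_mid in the frame of axle_seat between -0.012 and 0.012 m and z of valve_mid in the frame of axle_seat above 0.07 m and velocity of joint wheel between -0.05 and 0.05 rad/s and value of joint axle below 0.002 m and distance of each of tyre_lever_a, tyre_lever_b, side_cutters, pvc_tape, masking_tape, tape_measure from where it was at the start of the episode below 0.03 m); the robot touches nothing.
It fails at once if the arm or fingers push on the tyre or the valve stem (over 3 N) (contact force between any of the fingers, the arm and tyre above 3 N or contact force between any of the fingers, the arm and valve above 3 N).
It fails at once if a spoke is pinched or pushed hard (over 30 N) (contact force between the fingers and spokes above 30 N).
It fails at once if the wheel is flicked or spun (faster than 4 rad/s) (velocity of joint wheel above 4 rad/s or velocity of joint wheel below -4 rad/s).
It fails at once if the axle is lifted out of its seat (over 6 mm) (value of joint axle above 0.006 m).
It fails at once if a loose thing on the bench is moved (over 30 mm) (distance of any of tyre_lever_a, tyre_lever_b, side_cutters, pvc_tape, masking_tape, tape_measure from where it was at the start of the episode above 0.03 m).
It also fails if it takes over 54 s, if anything falls off the work surface, if the arm or the gripper's body presses on something with over 40 N, if the wrist force passes 120 N, or if a joint passes its speed limit or range.

### The arm

A 7-joint arm with a two-finger parallel gripper is mounted at the origin on a cart in front of the work surface, level with it; the furniture and walls round the work are solid. World frame = base frame: x ahead of the robot, y to its left, z up, the work surface at z = 0. Lengths are in m, angles in rad, forces in N, time in s.
With the tool pointing down it reaches from about 0.425 to 0.925 m from the base axis. Payload 6.8 kg.
Tool frame: the origin (TCP) lies at the very end of the fingers, on their centre line; the grasp point (between the pads) lies 19 mm behind it; z points along the fingers, y is the line along which they close (so a half turn about z gives the same grasp; the last joint's range is limited). The gripper opens to 85 mm and grips with 20 to 120 N. Pads are 22 mm wide; open, the fingers measure 114 mm over their backs; the gripper's body (76 mm by 85 mm) begins 54 mm behind the grasp point. The pads swing forward as they close: fully open they stand 13 mm farther back than shut.
Start: joints at [-1.279, 0.477, 0.022, 1.555, -0.011, 1.109, -0.083], TCP at [0.263, 0.622, 0.231] pointing down, gripper open.
Joint ranges: [-2.96, 2.96], [-0.34, 2.1], [-1.41, 1.46], [0.24, 2.44], [-1.37, 4.51], [0.17, 1.92], [-2.96, 2.96]. Speed limits (rad/s): [2.39, 2.39, 3.14, 3.14, 3.14, 3.14, 3.14].

### API

Orientations are given as a rotation vector (axis times angle).
In Python, from bench import get_obs, viewer, r gives the robot as it stands. The module is installed in compiled form; this text tells all that it offers.
- The arm moves only by the tool play_rows, never from a script. Its argument "commands" is a list that holds one entry, the list of rows, each a list of 5 numbers: the gripper's target within -1 to 1 (shut at 1, half-way at 0, fully open at -1), then the shift along the tool's x, y, z scaled (see below), then the turn about the tool's z scaled (see below). A call has 1 to 12 rows; each row is the pose to reach, as a shift and turn from the pose commanded when the call began, along the tool's axes at that moment; what a row does not reach only later rows make up. The controller multiplies each number of a shift by 0.2 m and each number of a turn by pi/2 rad. A row lasts 1/12 s, in which the tool goes at most 41.7 mm and 7.16 degrees, less where a joint would pass 70% of its speed; a pose out of reach is approached as far as the arm can. A call with a number of a shift or a turn outside -1 to 1 is refused whole. A call with a gripper value outside its range is refused whole. The fingers move at their own pace and stop on an object; "grip_force" is the grip in N (left out, the last holds). Time passes only in rows, so rows that repeat a pose let the fingers close. It gives the time, the measured TCP pose, the force, the opening and the grip force at its end, in the units of the state.
- get_obs(): the state, without advancing time (a new reading comes with each control period).
- viewer.grab_frame(name): name is "scene" or "top" or "wrist"; returns a dict with "pixels" (384x512x3 uint8, red, green, blue), "fovy" (degrees; the focal length in pixels is half the picture's height over the tangent of half this angle, whatever the lens; pixels are square), "cx", "cy" (the principal point, pixels), "world_to_cam" (4x4, takes a point from world to camera coordinates); the wrist camera has in their place "hand_eye" (4x4, takes a point from camera to tool coordinates, whose origin is the TCP and whose axes are the flange's). Camera axes: x right, y up, looking along -z (the intrinsics and any distortion apply to the point x, -y, -z); pixel columns grow to the right and rows downward; lengths in m; the calibration is good to about 2 mm. A picture is of the moment at which its call begins: read the wrist's pose just before it. There is no depth.
- r.hand_in(): hands the job in; it is judged then, once.
Trained networks look in a picture, given as the dict that the camera call returned (one of the last four; its "shot" number tells which), for a name from the list of things; names that differ only in an ending like _2 or _b are one class to them, and where a whole thing is asked for, a point or a joint stands for the part that bears it (a point fixed in the world has none). Each returns a list of dicts, best first, with "score" (0 to 1); they miss things now and then, are a little off and sometimes report something else, mostly with a low value. They report only what shows in the picture. A call takes as long as a camera call.
- viewer.trace(picture, thing): "pixels" (384x512 bool, what is visible of it) and "rect" ([left, top, right, bottom] in pixels, round what is visible of it).
The state is a dict: "clock": time; "joints": joint angles; "qvel": joint speeds; "tau": joint torques, N m; "tcp_pos": TCP position; "orientation": TCP orientation; "contact_force": force on the tool from outside, world axes, zero at the start; "moment": the same for the moment, N m; "grip_width": finger opening in m; "gripper_force": force on a finger pad.
Only numpy, scipy, OpenCV 4.12 (cv2) and the standard library are available. Lean on these libraries where they do the work, as an engineer would, in place of code of your own. Each camera call takes 0.05 s, during which the arm holds its last target. There are 200 camera calls.

## Working session

There is one attempt and no reset: what is moved stays moved. The work goes in short steps, Python scripts to look and compute and a tool call to move; the robot and the scene stay as the last step left them, time stands still between calls to the robot, and variables do not carry over. Pictures are saved under pics/ and viewed, at most 10 in all, crops included, and the job is handed in when it is done.

Besides the shell and the picture viewer there is one more tool, called as name([rows], argument=value, ...), one row to a line, values as JSON. play_rows: Moves the arm, as the interface text tells. Shifts and turns lie within -1 to 1; 1 stands for 0.2 m of shift or pi/2 rad of turn. Its arguments: {"type":"object","properties":{"commands":{"type":"array","items":{"type":"array","items":{"type":"array","items":{"type":"number","minimum":-1,"maximum":1}}}},"grip_force":{"type":"number"}},"required":["commands"]}

```bash
mkdir -p pics; cat > h.py <<'E'
import numpy as np, cv2
from bench import get_obs, viewer, r
from scipy.spatial.transform import Rotation as R
def f_of(p): return p["pixels"].shape[0]/2/np.tan(np.radians(p["fovy"])/2)
def proj(p,X,T=None):
    T=np.array(p["world_to_cam"]) if T is None else T
    X=np.atleast_2d(X); c=X@T[:3,:3].T+T[:3,3]; f=f_of(p)
    return np.c_[p["cx"]+f*c[:,0]/-c[:,2], p["cy"]-f*c[:,1]/-c[:,2]]
def save(p,n): cv2.imwrite("pics/"+n,cv2.cvtColor(p["pixels"],cv2.COLOR_RGB2BGR))
E
python3 - <<'E'
from h import *
o=get_obs(); print({k:np.round(v,3) for k,v in o.items()})
ims=[]
for n in ("scene","top"):
    p=viewer.grab_frame(n); print(n,{k:(np.round(v,4).tolist()) for k,v in p.items() if k not in("pixels",) and not isinstance(v,str)})
    ims.append(p["pixels"])
    for t in ("wheel_stand","tyre","spokes","valve","wheel","board_top"):
        try:
            for d in viewer.trace(p,t)[:2]: 
                ys,xs=np.nonzero(d["pixels"]); print(t,round(d["score"],2),d["rect"],xs.mean().round(1),ys.mean().round(1),len(xs))
        except Exception as e: print(t,e)
    save(p,n+"0.png")
E
```

```text
{'clock': np.float64(0.0), 'joints': array([-1.279,  0.478,  0.022,  1.556, -0.011,  1.109, -0.083]), 'qvel': array([ 0.   ,  0.   ,  0.001,  0.001,  0.001, -0.   , -0.   ]), 'tau': array([-0.0000e+00, -5.9644e+01,  1.6070e+00, -2.8120e+01,  1.2000e-02,
        9.0000e-03, -0.0000e+00]), 'tcp_pos': array([0.263, 0.621, 0.23 ]), 'orientation': array([-6.240e-01, -3.079e+00,  3.000e-03]), 'contact_force': array([-0.131,  0.   ,  0.292]), 'moment': array([ 0.016, -0.032,  0.051]), 'gripper_force': np.float64(0.0), 'grip_width': np.float64(0.085)}
scene {'fovy': 46.8234, 'cx': 255.79, 'cy': 202.1321, 'world_to_cam': [[-0.9987, 0.0478, 0.0177, 0.5245], [-0.0056, -0.4488, 0.8936, -0.1151], [0.0507, 0.8923, 0.4485, -1.7007], [0.0, 0.0, 0.0, 1.0]], 'shot': 1}
tyre 0.96 [198.8, 158.1, 250.6, 236.8] 222.1 197.0 1279
wheel 0.81 [203.6, 160.9, 253.6, 237.4] 224.3 194.8 1851
board_top 0.69 [200.6, 160.5, 273.6, 251.5] 236.0 204.2 3411
top {'fovy': 44.2421, 'cx': 258.8347, 'cy': 193.1808, 'world_to_cam': [[0.011, -0.9999, 0.0028, 0.0297], [0.9957, 0.0113, 0.092, -0.5402], [-0.092, 0.0018, 0.9958, -1.4965], [0.0, 0.0, 0.0, 1.0]], 'shot': 2}
wheel_stand 0.79 [219.6, 124.5, 321.7, 225.2] 271.0 173.1 8071
tyre 0.65 [222.1, 124.5, 322.5, 192.7] 274.7 147.6 2177
spokes 0.68 [353.5, 174.7, 379.2, 222.7] 370.1 199.3 329
spokes 0.66 [258.8, 144.1, 303.0, 179.4] 280.6 163.2 340
wheel 0.79 [222.3, 123.6, 323.2, 193.2] 275.8 151.9 3376
board_top 0.65 [221.6, 125.9, 325.9, 221.6] 271.2 171.3 6873
```

```bash
python3 - <<'E'
from h import *
t=cv2.imread("pics/top0.png")[105:245,180:400]; s=cv2.imread("pics/scene0.png")[110:300,120:360]
a=cv2.resize(t,(800,509),interpolation=cv2.INTER_CUBIC)
cv2.imwrite("pics/t1.png",a)
E
```

```text
(no output)
```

View pics/t1.png

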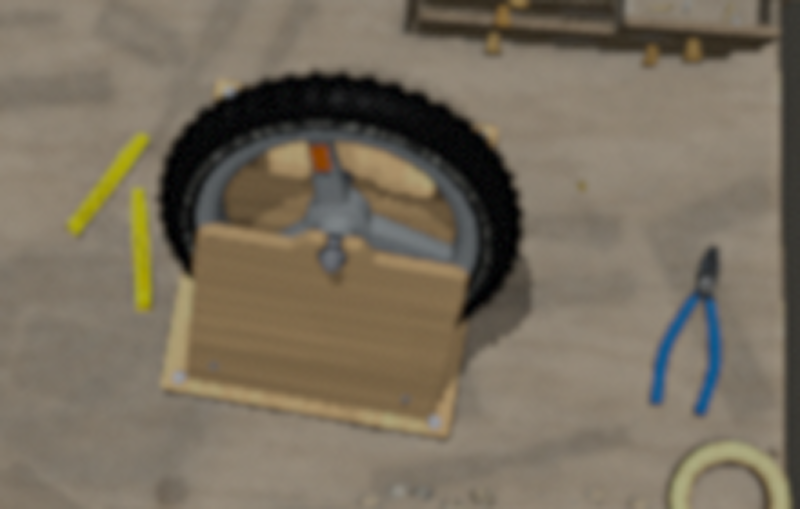

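View pics/top0.png

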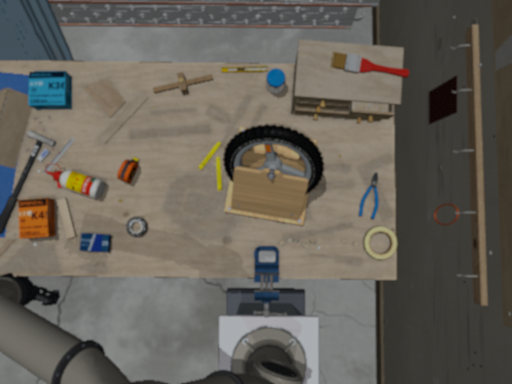

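The top view shows the stand at about (270,170). The amber spoke points nearly straight up, slightly left, at crop (320,158), so the valve is near the bottom. Next I fit the stand pose and wheel angle.

```bash
cat >> h.py <<'E'
c35,s35=np.cos(np.radians(35)),np.sin(np.radians(35))
def W(q,P):
    "axle_seat frame (m) -> world; q=(X,Y,yaw)"
    P=np.atleast_2d(P); f=P[:,0]*c35+P[:,2]*s35; u=-P[:,0]*s35+P[:,2]*c35; y=P[:,1]
    c,s=np.cos(q[2]),np.sin(q[2]); return np.c_[q[0]+c*f-s*y,q[1]+s*f+c*y,.153+u]
def S(q,P):
    P=np.atleast_2d(P); c,s=np.cos(q[2]),np.sin(q[2]); return np.c_[q[0]+c*P[:,0]-s*P[:,1],q[1]+s*P[:,0]+c*P[:,1],P[:,2]]
def circ(x,r,n=72):
    a=np.linspace(0,2*np.pi,n); return np.c_[0*a+x,-r*np.sin(a),r*np.cos(a)]
def overlay(p,q,th,T=None,sc=4,box=None):
    im=cv2.cvtColor(p["pixels"],cv2.COLOR_RGB2BGR); im=cv2.resize(im,None,fx=sc,fy=sc,interpolation=cv2.INTER_CUBIC)
    def pl(X,col): cv2.polylines(im,[np.int32(np.round((proj(p,X,T)+.5)*sc))],False,col,1)
    pl(W(q,circ(-.01,.097)),(0,255,0)); pl(W(q,circ(0,.149)),(0,255,0)); pl(W(q,circ(-.01,.027)),(0,255,0))
    for k,col in ((60,(255,255,0)),(180,(0,128,255)),(300,(255,255,0)),(0,(0,0,255))):
        a=th+np.radians(k); d=lambda r:[-.009,-r*np.sin(a),r*np.cos(a)]
        pl(W(q,[d(.027 if k else .068),d(.097)]),col)
    pl(W(q,[[-.041,.11,-.0],[-.041,.034,0],[-.041,.034,.013],[-.041,-.034,.013],[-.041,-.034,0],[-.041,-.11,0]]),(255,0,255))
    pl(S(q,[[-.155,.13,.018],[-.155,-.13,.018],[.13,-.13,.018],[.13,.13,.018],[-.155,.13,.018]]),(255,0,0))
    if box: im=im[box[1]*sc:box[3]*sc,box[0]*sc:box[2]*sc]
    return im
E
python3 - <<'E'
from h import *
from scipy.optimize import least_squares
p=viewer.grab_frame("top"); g=lambda x,y:(x*220/800+180-.5,y*140/509+105-.5)
obs=np.array([g(163,388),g(448,436),g(204,226),g(467,270),g(341,201)])
def mod(q): return np.r_[proj(p,S(q,[[-.155,.13,.018],[-.155,-.13,.018]])),proj(p,W(q,[[-.041,.11,0],[-.041,-.11,0],[-.02,0,0.01]]))]
s=least_squares(lambda q:(mod(q)-obs).ravel()*np.repeat([1,1,1,1,.3],2),[.6,0,0]); q=s.x; print(q,s.fun.round(2))
# wheel angle from amber
d=np.array(g(320,158))
th=min(np.linspace(2.2,4.08,400),key=lambda t:np.linalg.norm(proj(p,W(q,[[-.01,.075*np.sin(t),-.075*np.cos(t)]]))[0]-d)); print(th)
cv2.imwrite("pics/o1.png",overlay(p,q,th,sc=5,box=(205,110,340,230)))
E
```

```text
[ 0.617392   -0.00540085 -0.15745107] [-0.3  -1.19  0.93 -0.84 -1.38  0.39  0.86  0.89 -0.17  1.82]
2.8172431077694235
```

View pics/o1.png

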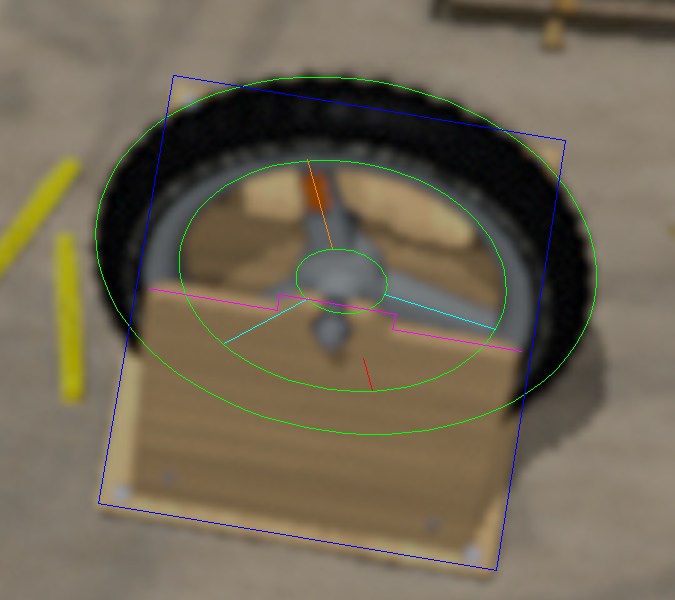

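```bash
cat > clr.py <<'E'
from h import *
def boxpts(hx,hy,z0,z1,n=9):
    a=np.linspace(-1,1,n); e=np.array([(s,t) for s in a for t in a if max(abs(s),abs(t))>.99])
    return np.array([(hx*s,hy*t,z) for z in np.linspace(z0,z1,40) for s,t in e])
FB=boxpts(.011,.015,0,.073); BB=boxpts(.038,.0425,.073,.2)
def place(P,y,z,x,psi):
    # horizontal rot psi, (forward f, left y, up) then into axle_seat frame
    f=P[:,0]*np.cos(psi)-P[:,1]*np.sin(psi); l=P[:,0]*np.sin(psi)+P[:,1]*np.cos(psi); u=P[:,2]
    return np.c_[x+c35*f-s35*u, y+l, z+s35*f+c35*u]
def clear(y,z,x,psi):
    out=[]
    for B in (FB,BB):
        Q=place(B,y,z,x,psi); rr=np.hypot(Q[:,1],Q[:,2])
        ty=np.hypot(rr-.127,Q[:,0])-.0215
        rim=np.hypot(np.maximum(.097-rr,0),np.maximum(abs(Q[:,0])-.02,0)); rim[(rr>.105)]=1
        top=np.where(abs(Q[:,1])<.036,.013,0); bd=np.hypot(np.maximum(Q[:,2]-top,0),np.maximum(abs(Q[:,0]+.035)-.006,0)); bd[(abs(Q[:,1])>.112)]=1
        hub=np.hypot(np.maximum(rr-.027,0),np.maximum(abs(Q[:,0])-.03,0))
        nut=np.hypot(np.maximum(rr-.012,0),np.maximum(-.054-Q[:,0],0)); nut[Q[:,0]>-.03]=1
        out.append([ty.min(),rim.min(),bd.min(),hub.min(),nut.min()])
    return np.array(out)
E
python3 - <<'E'
from clr import *
for rho in (.045,.055):
  for phi in range(-100,101,20):
    y,z=-rho*np.sin(np.radians(phi)),rho*np.cos(np.radians(phi)); best=None
    for psi in np.radians(range(-90,91,10)):
        C=place(FB[:32],0,0,0,psi)[:,0].max()   # deepest corner
        x=-.002-C
        c=clear(y,z,x,psi); m=c.min()
        if best is None or m>best[0]: best=(m,np.degrees(psi),x,c)
    print(rho,phi,best[0].round(4),round(best[1]),best[2].round(4),(best[3]*1000).round().astype(int).tolist())
E
```

```text
0.045 -100 0.0 -90 -0.0143 [[41, 28, 0, 6, 21], [4, 1, 41, 36, 34]]
0.045 -80 0.0006 10 -0.013 [[36, 22, 1, 1, 21], [8, 1, 53, 48, 46]]
0.045 -60 0.0021 -80 -0.0157 [[29, 16, 2, 3, 21], [3, 6, 66, 61, 60]]
0.045 -40 0.0003 0 -0.011 [[24, 11, 18, 4, 34], [0, 25, 73, 69, 68]]
0.045 -20 0.0003 0 -0.011 [[22, 10, 25, 9, 39], [0, 41, 80, 76, 75]]
0.045 0 0.0003 0 -0.011 [[23, 11, 27, 12, 42], [0, 48, 82, 78, 77]]
0.045 20 0.0003 0 -0.011 [[22, 10, 25, 9, 39], [0, 41, 80, 76, 75]]
0.045 40 0.0003 0 -0.011 [[24, 11, 18, 4, 34], [0, 25, 73, 69, 68]]
0.045 60 0.0021 80 -0.0157 [[29, 16, 2, 3, 21], [3, 6, 66, 61, 60]]
0.045 80 0.0006 -10 -0.013 [[36, 22, 1, 1, 21], [8, 1, 53, 48, 46]]
0.045 100 0.0 -90 -0.0143 [[41, 28, 0, 6, 21], [4, 1, 41, 36, 34]]
0.055 -100 0.0 -90 -0.0143 [[37, 23, 0, 16, 31], [1, 1, 39, 36, 35]]
0.055 -80 0.0003 0 -0.011 [[27, 13, 9, 12, 31], [0, 2, 53, 49, 48]]
0.055 -60 0.001 10 -0.013 [[24, 10, 13, 11, 37], [1, 14, 69, 64, 63]]
0.055 -40 0.0012 -10 -0.013 [[18, 5, 22, 14, 37], [1, 33, 81, 76, 74]]
0.055 -20 0.003 80 -0.0157 [[16, 4, 29, 16, 33], [3, 52, 90, 86, 84]]
0.055 0 0.0035 -80 -0.0157 [[16, 4, 32, 19, 36], [3, 60, 93, 89, 87]]
0.055 20 0.003 -80 -0.0157 [[16, 4, 29, 16, 33], [3, 52, 90, 86, 84]]
0.055 40 0.0012 10 -0.013 [[18, 5, 22, 14, 37], [1, 33, 81, 76, 74]]
0.055 60 0.001 -10 -0.013 [[24, 10, 13, 11, 37], [1, 14, 69, 64, 63]]
0.055 80 0.0003 0 -0.011 [[27, 13, 9, 12, 31], [0, 2, 53, 49, 48]]
0.055 100 0.0 -90 -0.0143 [[37, 23, 0, 16, 31], [1, 1, 39, 36, 35]]
```

```bash
python3 - <<'E'
from clr import *
for ze in (.06,.05,.045,.04,.035,.03,.025,.02,.015,.01,.005,0):
  row=[]
  for ye in (0,.01,.02,.03,.04,.05,.06):
    best=(-9,0)
    for dpsi in range(-30,31,10):
        psi=np.radians(90+dpsi); Q=place(FB[:32],0,0,0,psi); k=Q[:,0].argmax(); C=Q[k,0]
        m=np.abs(Q[:,0]-C)<.001; e=Q[m].mean(0)
        c=clear(ye-e[1],ze-e[2],-.004-C,psi); v=min(c[:,0].min(),c[:,1].min(),c[:,2].min()*1)
        if v>best[0]: best=(v,dpsi)
    row.append("%4.1f@%3d"%(best[0]*1e3,best[1]))
  print(ze,row)
E
```

```text
0.06 [' 3.4@  0', ' 3.4@  0', ' 4.0@-10', ' 4.6@-10', ' 3.1@-30', ' 0.1@-30', ' 0.0@-30']
0.05 [' 1.8@  0', ' 1.8@  0', ' 1.8@  0', ' 1.8@  0', ' 2.2@-10', ' 3.3@-10', ' 1.8@-30']
0.045 [' 1.9@  0', ' 1.8@  0', ' 1.8@  0', ' 1.8@  0', ' 1.8@  0', ' 2.0@-10', ' 3.0@-10']
0.04 [' 2.4@  0', ' 1.9@  0', ' 1.9@  0', ' 1.9@  0', ' 1.9@  0', ' 1.9@  0', ' 2.0@-10']
0.035 [' 3.9@  0', ' 2.7@  0', ' 2.6@ 10', ' 2.5@ 10', ' 2.0@ 10', ' 1.9@  0', ' 1.9@  0']
0.03 [' 0.4@  0', ' 0.4@  0', ' 0.4@  0', ' 0.4@  0', ' 0.4@  0', ' 3.8@ 10', ' 2.2@ 10']
0.025 [' 0.0@-30', ' 0.0@-30', ' 0.0@-30', ' 0.0@-10', ' 0.0@  0', ' 5.4@ 10', ' 3.7@ 10']
0.02 [' 0.0@-30', ' 0.0@-30', ' 0.0@-30', ' 0.0@-30', ' 0.0@-10', ' 2.0@  0', ' 2.0@  0']
0.015 [' 0.0@-30', ' 0.0@-30', ' 0.0@-30', ' 0.0@-30', ' 0.0@-30', ' 0.0@  0', ' 0.0@  0']
0.01 [' 0.0@-30', ' 0.0@-30', ' 0.0@-30', ' 0.0@-30', ' 0.0@-30', ' 0.0@-30', ' 0.0@  0']
0.005 [' 0.0@-30', ' 0.0@-30', ' 0.0@-30', ' 0.0@-30', ' 0.0@-30', ' 0.0@-30', ' 0.0@-30']
0 [' 0.0@-30', ' 0.0@-30', ' 0.0@-30', ' 0.0@-30', ' 0.0@-30', ' 0.0@-30', ' 0.0@-30']
```

```bash
cat >> h.py <<'E'
def cmd(target,yaw=None):
    "scaled tool shift to a world target from the present pose; yaw = heading of tool x"
    o=get_obs(); M=R.from_rotvec(o["orientation"]).as_matrix(); d=M.T@(np.array(target)-o["tcp_pos"])
    h=np.arctan2(M[1,0],M[0,0]); t=0 if yaw is None else -(((yaw-h)+np.pi)%(2*np.pi)-np.pi)
    return np.r_[d/.2,t/(np.pi/2)].round(3), np.degrees(h).round(1)
E
python3 -c "
from h import *
print(cmd([.5,.0,.37],np.pi-.157))"
```

```text
(array([-2.303, -2.402, -0.694, -0.155]), np.float64(157.1))
```

play_rows([
  [[1, -0.3, -0.3, -0.5, 0], [1, -0.6, -0.6, -0.69, 0], [1, -0.8, -0.8, -0.69, 0], [1, -0.8, -0.8, -0.69, 0], [1, -0.8, -0.8, -0.69, 0], [1, -0.8, -0.8, -0.69, 0]],
], grip_force=20)

```text
clock: 1.25
tcp_pos: [0.3422, 0.4253, 0.3624]
orientation: [0.624, 3.079, 0.001]
contact_force: [1.5, 0.5, 0.6]
grip_width: 0.0123
gripper_force: 0.0
```

play_rows([
  [[1, -0.8, -0.8, 0, 0], [1, -0.8, -0.8, 0, 0], [1, -0.8, -0.8, 0, 0], [1, -0.8, -0.8, 0, 0], [1, -0.8, -0.8, 0, 0], [1, -0.8, -0.8, 0, 0]],
])

```text
clock: 1.75
tcp_pos: [0.4288, 0.2115, 0.3619]
orientation: [0.634, 3.075, -0.0]
contact_force: [0.6, 0.1, 0.4]
grip_width: -0.0
gripper_force: 0.0
```

play_rows([
  [[1, -0.7, -0.8, 0, -0.155], [1, -0.7, -0.8, 0, -0.155], [1, -0.7, -0.8, 0, -0.155], [1, -0.7, -0.8, 0, -0.155], [1, -0.7, -0.8, 0, -0.155], [1, -0.7, -0.8, 0, -0.155], [1, -0.7, -0.8, 0, -0.155]],
])

```text
clock: 2.33
tcp_pos: [0.4942, 0.0105, 0.3618]
orientation: [0.258, 3.13, -0.001]
contact_force: [0.0, 0.4, -0.4]
grip_width: 0.0
gripper_force: 0.0
```

```bash
python3 - <<'E'
from h import *
o=get_obs(); p=viewer.grab_frame("wrist"); print(o["clock"],o["tcp_pos"],o["grip_width"],p["fovy"],p["cx"],p["cy"],np.round(p["hand_eye"],4).tolist(),[k for k in p])
M=np.eye(4); M[:3,:3]=R.from_rotvec(o["orientation"]).as_matrix(); M[:3,3]=o["tcp_pos"]
T=np.linalg.inv(M@np.array(p["hand_eye"])); q=[.6174,-.0054,-.1575]
np.savez("w1.npz",pix=p["pixels"],T=T)
cv2.imwrite("pics/w1.png",overlay(p,q,2.817,T,sc=1.5) if 0 else cv2.resize(overlay(p,q,2.817,T,sc=2),(800,600)))
for t in ("tyre","spokes","valve"):
    for d in viewer.trace(p,t)[:3]: print(t,round(d["score"],2),d["rect"])
print(cmd([.5,.0,.37],np.pi-.157))
E
```

```text
2.3333 [0.49422799 0.01046687 0.36177541] 1.6775832236400204e-05 67.63810861625358 252.89607536247578 190.97027327298187 [[-0.0005, 0.9502, 0.3117, 0.0798], [1.0, 0.0003, 0.0007, -0.0011], [0.0006, 0.3117, -0.9502, -0.1427], [0.0, 0.0, 0.0, 1.0]] ['pixels', 'fovy', 'cx', 'cy', 'hand_eye', 'shot']
tyre 0.65 [144.0, 196.3, 371.2, 341.0]
spokes 0.69 [190.7, 240.5, 235.0, 253.9]
valve 0.37 [336.8, 164.6, 355.4, 216.4]
valve 0.37 [490.8, 146.6, 511.6, 194.8]
(array([-0.047, -0.08 , -0.044,  0.002]), np.float64(171.2))
```

View pics/w1.png

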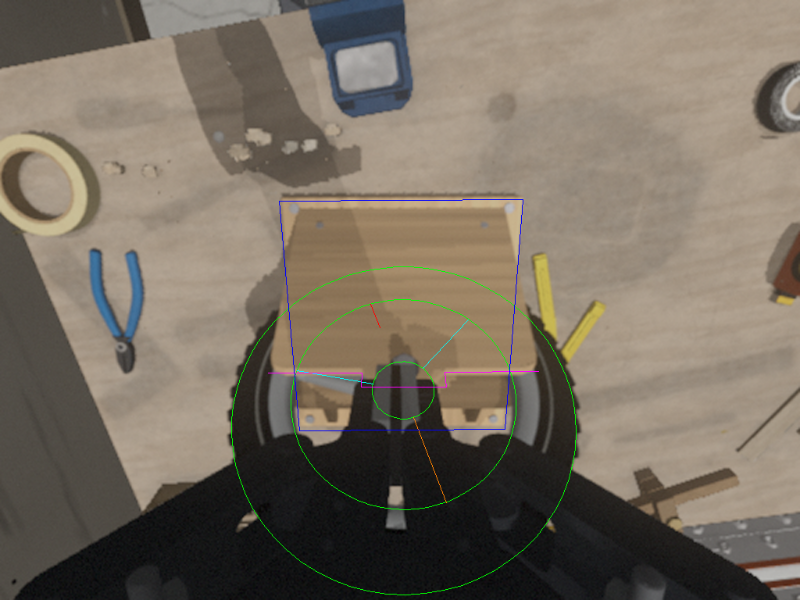

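The wrist view shows the stand's base and board. The board edge (y about 372) and centre column (about 404) agree with the fitted pose within about 2 mm, but the gripper hides the wheel. I can start pushing, so I'll plan the first push: amber spoke, counter-clockwise, from its right side.

```bash
cat >> h.py <<'E'
q=[.6174,-.0054,-.1575]; TW=.0
def tip(ye,ze,deep,dx=.011):
    "TCP for psi=0: middle of the forward lower finger edge at (deep,ye,ze)"
    w=W(q,[[deep,ye,ze]])[0]; return w-dx*np.array([np.cos(q[2]),np.sin(q[2]),0])
def side(a,rho,gap,deep=-.005,hw=.015):
    "edge left end at cw side of the spoke at a (rad, cw from top)"
    w=.012; y=-(rho*np.sin(a)+(w+gap)*np.cos(a)); z=rho*np.cos(a)-(w+gap)*np.sin(a)
    return tip(y-hw,z,deep)
def rows(t0,pts,grip=1):
    M=R.from_rotvec(get_obs()["orientation"]).as_matrix()
    for p in pts: print([grip]+(M.T@(np.array(p)-t0)/.2).round(3).tolist()+[0])
E
python3 - <<'E'
from h import *
o=get_obs(); D=np.radians
s=side(D(-18.6),.05,.007); print("start tip",s, cmd(s+[0,0,.12],np.pi-.1575))
print("path"); rows(s,[side(D(-a),.05+.008*(a-18)/62,-.001) for a in (18.6,25,35,45,55,65,72,80)])
E
```

```text
start tip [ 0.63009272 -0.02468924  0.19965045] (array([-0.709, -0.102,  0.208,  0.002]), np.float64(171.2))
path
[1, 0.007, 0.038, 0.01, 0]
[1, 0.007, 0.068, 0.011, 0]
[1, 0.012, 0.115, 0.018, 0]
[1, 0.022, 0.161, 0.032, 0]
[1, 0.037, 0.203, 0.053, 0]
[1, 0.056, 0.241, 0.081, 0]
[1, 0.072, 0.264, 0.104, 0]
[1, 0.092, 0.287, 0.133, 0]
```

play_rows([
  [[1, -0.35, -0.1, 0.1, 0], [1, -0.71, -0.1, 0.2, 0], [1, -0.71, -0.1, 0.3, 0], [1, -0.71, -0.1, 0.4, 0], [1, -0.71, -0.1, 0.5, 0], [1, -0.71, -0.1, 0.6, 0], [1, -0.71, -0.1, 0.65, 0], [1, -0.71, -0.1, 0.65, 0], [1, -0.71, -0.1, 0.65, 0]],
])

```text
clock: 3.28
tcp_pos: [0.6306, -0.0249, 0.2317]
orientation: [-0.243, -3.132, -0.001]
contact_force: [0.3, 0.2, 0.3]
grip_width: -0.0002
gripper_force: 0.0
```

```bash
python3 - <<'E'
from h import *
o=get_obs();print(o["clock"],o["contact_force"],o["tcp_pos"]); s=side(np.radians(-18.6),.05,.007); print(cmd(s))
E
```

```text
3.2833 [0.27564205 0.16889922 0.33042235] [ 0.63061576 -0.0249367   0.2317183 ]
(array([0.003, 0.001, 0.16 , 0.   ]), np.float64(171.1))
```

Descend slowly.

play_rows([
  [[1, 0.003, 0, 0.03, 0], [1, 0.003, 0, 0.06, 0], [1, 0.003, 0, 0.09, 0], [1, 0.003, 0, 0.11, 0], [1, 0.003, 0, 0.125, 0], [1, 0.003, 0, 0.125, 0]],
])

```text
clock: 3.78
tcp_pos: [0.6296, -0.0261, 0.2056]
orientation: [-0.245, -3.131, 0.0]
contact_force: [-0.4, -0.9, -0.3]
grip_width: 0.0
gripper_force: 0.0
```

play_rows([
  [[1, 0, 0, 0.007, 0], [1, 0, 0, 0.015, 0], [1, 0, 0, 0.024, 0], [1, 0, 0, 0.035, 0], [1, 0, 0, 0.035, 0]],
])

```text
clock: 4.2
tcp_pos: [0.6298, -0.0261, 0.1989]
orientation: [-0.245, -3.131, 0.0]
contact_force: [-0.4, -0.7, -0.3]
grip_width: -0.0001
gripper_force: 0.0
```

play_rows([
  [[1, 0.002, 0.015, 0, 0], [1, 0.004, 0.03, 0.005, 0], [1, 0.006, 0.045, 0.01, 0], [1, 0.007, 0.06, 0.01, 0], [1, 0.007, 0.075, 0.011, 0], [1, 0.008, 0.09, 0.013, 0], [1, 0.01, 0.105, 0.015, 0]],
])

```text
clock: 4.78
tcp_pos: [0.6315, -0.0062, 0.1965]
orientation: [0.247, 3.131, -0.003]
contact_force: [-0.4, -3.6, 0.5]
grip_width: -0.0
gripper_force: 2.0
```

```bash
cat >> h.py <<'E'
def look(n=None,th0=None,box=(205,110,340,230)):
    p=viewer.grab_frame("top"); h=cv2.cvtColor(p["pixels"],cv2.COLOR_RGB2HSV)
    # amber reflector
    m=((h[...,0]<16)&(h[...,1]>150)&(h[...,2]>70)).copy(); m[:, :box[0]]=0; m[:,box[2]:]=0; m[:box[1]]=0; m[box[3]:]=0
    ys,xs=np.nonzero(m); print("amber",len(xs),xs.mean() if len(xs) else None,ys.mean() if len(xs) else None)
    if len(xs):
        ts=np.linspace(-np.pi,np.pi,1441); P=proj(p,W(q,np.c_[0*ts-.01,.075*-np.sin(ts),.075*np.cos(ts)]))
        d=np.hypot(P[:,0]-xs.mean(),P[:,1]-ys.mean()); k=d.argmin(); print("amber angle",np.degrees(ts[k]).round(1),"resid px",d[k].round(2))
    if n: cv2.imwrite("pics/"+n,overlay(p,q,th0,sc=5,box=box) if th0 is not None else cv2.resize(cv2.cvtColor(p["pixels"],cv2.COLOR_RGB2BGR)[box[1]:box[3],box[0]:box[2]],None,fx=5,fy=5,interpolation=cv2.INTER_CUBIC))
    return p
E
python3 - <<'E'
from h import *
look("l1.png"); print(get_obs()["contact_force"])
E
```

```text
amber 0 None None
[ 0.88486647 -0.62327744  0.29130293]
```

View pics/l1.png

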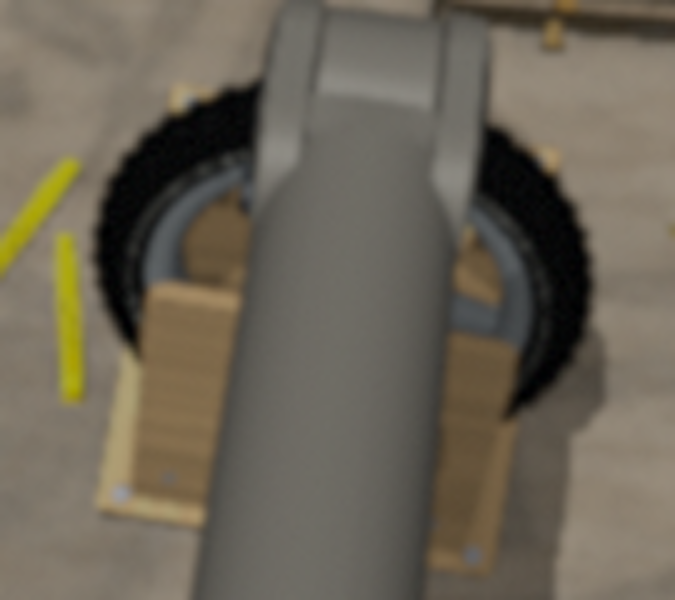

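The arm covers most of the wheel. Contact of 3.6 N shows that the spoke is being pushed. Continue along the arc.

```bash
python3 - <<'E'
from h import *
D=np.radians; t=get_obs()["tcp_pos"]
rows(t,[side(D(-a),.05+.008*(a-18)/62,-.001) for a in (25,35,40,45,50,55,60,65,70,75,80)])
E
```

```text
[1, -0.001, -0.03, -0.005, 0]
[1, 0.004, 0.017, 0.002, 0]
[1, 0.009, 0.04, 0.008, 0]
[1, 0.014, 0.063, 0.016, 0]
[1, 0.021, 0.085, 0.026, 0]
[1, 0.029, 0.105, 0.037, 0]
[1, 0.038, 0.125, 0.05, 0]
[1, 0.048, 0.143, 0.065, 0]
[1, 0.06, 0.16, 0.081, 0]
[1, 0.072, 0.175, 0.098, 0]
[1, 0.085, 0.189, 0.117, 0]
```

play_rows([
  [[1, 0.004, 0.017, 0.002, 0], [1, 0.009, 0.04, 0.008, 0], [1, 0.012, 0.052, 0.012, 0], [1, 0.014, 0.063, 0.016, 0], [1, 0.018, 0.075, 0.021, 0], [1, 0.021, 0.085, 0.026, 0], [1, 0.025, 0.095, 0.032, 0], [1, 0.029, 0.105, 0.037, 0]],
])

```text
clock: 5.5
tcp_pos: [0.6292, 0.017, 0.1891]
orientation: [0.245, 3.131, 0.001]
contact_force: [2.3, -2.2, 2.5]
grip_width: 0.0
gripper_force: 1.6
```

play_rows([
  [[1, 0.004, 0.01, 0.006, 0], [1, 0.009, 0.02, 0.013, 0], [1, 0.014, 0.029, 0.02, 0], [1, 0.019, 0.038, 0.028, 0], [1, 0.024, 0.047, 0.036, 0], [1, 0.031, 0.055, 0.044, 0]],
])

```text
clock: 6.0
tcp_pos: [0.6243, 0.0289, 0.1799]
orientation: [-0.245, -3.132, -0.0]
contact_force: [1.3, -0.7, 3.0]
grip_width: 0.0003
gripper_force: 1.7
```

play_rows([
  [[1, 0.006, 0.008, 0.008, 0], [1, 0.012, 0.016, 0.017, 0], [1, 0.018, 0.023, 0.026, 0], [1, 0.024, 0.029, 0.036, 0], [1, 0.024, 0.029, 0.036, 0]],
])

```text
clock: 6.42
tcp_pos: [0.6196, 0.0356, 0.1721]
orientation: [-0.244, -3.13, -0.0]
contact_force: [0.3, -0.9, 1.0]
grip_width: -0.0004
gripper_force: 0.5
```

```bash
python3 - <<'E'
from h import *
D=np.radians; t=get_obs()["tcp_pos"]; print(get_obs()["contact_force"])
rows(t,[side(D(-a),.05+.008*(a-18)/62,-.001) for a in (75,80)])
E
```

```text
[ 0.29337294 -0.87514078  0.95138621]
[1, -0.019, -0.016, -0.023, 0]
[1, -0.006, -0.003, -0.005, 0]
```

play_rows([
  [[1, 0, -0.01, -0.1, 0], [1, 0, -0.01, -0.3, 0], [1, 0, -0.01, -0.5, 0], [1, 0, -0.01, -0.7, 0], [1, 0, -0.2, -0.8, 0], [1, 0, -0.4, -0.8, 0], [1, 0, -0.6, -0.8, 0], [1, 0, -0.8, -0.8, 0], [1, 0, -1, -0.8, 0], [1, 0, -1, -0.8, 0], [1, 0, -1, -0.8, 0]],
])

```text
clock: 7.33
tcp_pos: [0.5879, -0.1656, 0.3325]
orientation: [-0.254, -3.13, 0.0]
contact_force: [0.4, 1.0, -0.1]
grip_width: -0.0004
gripper_force: 0.0
```

```bash
python3 - <<'E'
from h import *
look("l2.png"); print(get_obs()["contact_force"])
E
```

```text
amber 45 265.46666666666664 164.62222222222223
amber angle -147.2 resid px 15.45
[0.91626973 1.71761251 0.04721876]
```

View pics/l2.png

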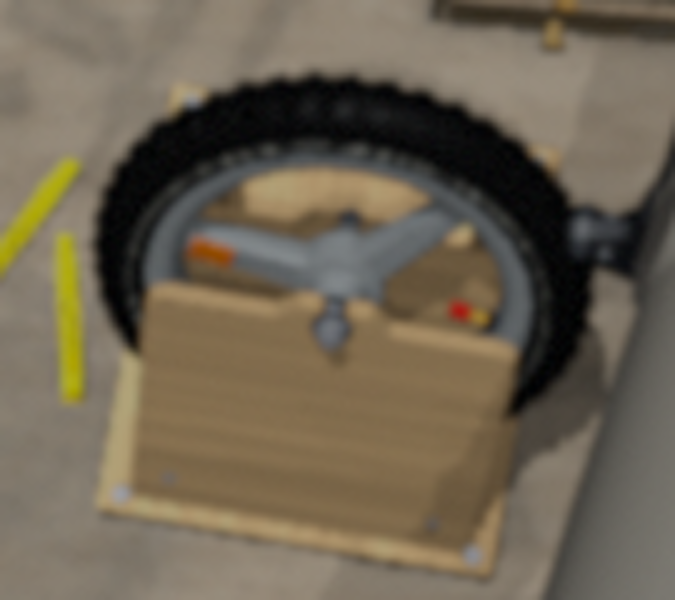

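```bash
python3 - <<'E'
from h import *
from scipy.optimize import least_squares
p=viewer.grab_frame("top"); c=lambda x,y:(205+x/5-.5,110+y/5-.5)
ob=np.array([c(211,251),c(461,310),c(440,217),c(343,268)])
def mod(v):
    a=lambda k:v[0]+np.radians(k); P=lambda r,k,x:[x,-r*np.sin(a(k)),r*np.cos(a(k))]
    return proj(p,W(q,[P(.078,180,-.009),P(.072,0,0),P(v[3],300,-.009),[-.025,0,0]]))+v[1:3]*1
s=least_squares(lambda v:(mod(v)-ob).ravel(),[np.radians(100),0,0,.075]); print(np.degrees(s.x[0]),s.x[1:],s.fun.round(2))
E
```

```text
98.5551204673502 [ 0.31773452 -1.04196412  0.07778217] [ 0.94 -2.32 -0.17 -2.76 -0.1  -0.17 -0.67  5.25]
```

Amber is at crop (211,251), the right spoke at (440,217) and the red valve cap at (461,310). The valve is therefore at about +98° and the next spoke at about +38°. Next I plan the second push.

```bash
python3 - <<'E'
from h import *
D=np.radians; s=side(D(38.5),.05,.008); print(s,cmd(s+[0,0,.03],np.pi-.1575))
rows(s,[side(D(a),.05,-.001) for a in (38,30,20,10,0,-10,-20,-30,-40,-50,-55,-60)])
E
```

```text
[ 0.60791492 -0.06644576  0.17772295] (array([-0.019,  0.483,  0.623,  0.001]), np.float64(171.1))
[1, -0.017, 0.037, -0.024, 0]
[1, -0.032, 0.061, -0.046, 0]
[1, -0.048, 0.097, -0.068, 0]
[1, -0.059, 0.136, -0.085, 0]
[1, -0.067, 0.179, -0.095, 0]
[1, -0.07, 0.223, -0.1, 0]
[1, -0.069, 0.268, -0.098, 0]
[1, -0.064, 0.311, -0.09, 0]
[1, -0.054, 0.352, -0.076, 0]
[1, -0.041, 0.39, -0.057, 0]
[1, -0.032, 0.407, -0.045, 0]
[1, -0.023, 0.423, -0.032, 0]
```

play_rows([
  [[1, -0.02, 0.2, 0, 0], [1, -0.02, 0.4, 0, 0], [1, -0.02, 0.483, 0, 0], [1, -0.02, 0.483, 0, 0], [1, -0.02, 0.483, 0.15, 0], [1, -0.02, 0.483, 0.3, 0], [1, -0.02, 0.483, 0.45, 0], [1, -0.02, 0.483, 0.55, 0], [1, -0.02, 0.483, 0.62, 0], [1, -0.02, 0.483, 0.62, 0], [1, -0.02, 0.483, 0.62, 0]],
])

```text
clock: 8.35
tcp_pos: [0.6081, -0.0668, 0.2083]
orientation: [-0.243, -3.13, 0.0]
contact_force: [0.5, 0.6, 0.6]
grip_width: -0.0001
gripper_force: 0.0
```

```bash
python3 - <<'E'
from h import *
print(cmd(side(np.radians(38.5),.05,.008)),get_obs()["contact_force"])
E
```

```text
(array([0.001, 0.002, 0.153, 0.   ]), np.float64(171.1)) [0.46982018 0.57390914 0.61226046]
```

play_rows([
  [[1, 0, 0, 0.03, 0], [1, 0, 0, 0.06, 0], [1, 0, 0, 0.09, 0], [1, 0, 0, 0.11, 0], [1, 0, 0, 0.125, 0], [1, 0, 0, 0.14, 0], [1, 0, 0, 0.153, 0], [1, 0, 0, 0.153, 0]],
])

```text
clock: 9.02
tcp_pos: [0.6082, -0.0678, 0.1778]
orientation: [-0.245, -3.131, 0.0]
contact_force: [0.2, -0.7, -1.1]
grip_width: -0.0002
gripper_force: 0.0
```

play_rows([
  [[1, -0.006, 0.012, -0.008, 0], [1, -0.011, 0.024, -0.016, 0], [1, -0.017, 0.037, -0.024, 0], [1, -0.025, 0.049, -0.035, 0], [1, -0.032, 0.061, -0.046, 0], [1, -0.037, 0.073, -0.053, 0], [1, -0.043, 0.085, -0.061, 0], [1, -0.048, 0.097, -0.068, 0]],
])

```text
clock: 9.68
tcp_pos: [0.6209, -0.0506, 0.1921]
orientation: [-0.246, -3.132, 0.001]
contact_force: [-2.1, -2.6, 1.4]
grip_width: -0.0
gripper_force: 1.7
```

```bash
python3 - <<'E'
from h import *
D=np.radians; t=get_obs()["tcp_pos"]
rows(t,[side(D(a),.05,-.001) for a in (20,15,10,5,0,-10,-20,-30,-40)])
E
```

```text
[1, 0.004, 0.008, 0.004, 0]
[1, -0.002, 0.028, -0.005, 0]
[1, -0.007, 0.048, -0.013, 0]
[1, -0.012, 0.069, -0.019, 0]
[1, -0.015, 0.09, -0.023, 0]
[1, -0.018, 0.135, -0.028, 0]
[1, -0.017, 0.179, -0.027, 0]
[1, -0.012, 0.223, -0.019, 0]
[1, -0.002, 0.264, -0.005, 0]
```

play_rows([
  [[1, -0.002, 0.014, -0.003, 0], [1, -0.004, 0.028, -0.007, 0], [1, -0.008, 0.042, -0.011, 0], [1, -0.011, 0.056, -0.016, 0], [1, -0.014, 0.07, -0.02, 0], [1, -0.016, 0.084, -0.023, 0], [1, -0.018, 0.098, -0.025, 0], [1, -0.019, 0.112, -0.027, 0], [1, -0.019, 0.126, -0.028, 0]],
])

```text
clock: 10.43
tcp_pos: [0.6292, -0.0256, 0.1978]
orientation: [0.245, 3.131, 0.0]
contact_force: [0.4, -3.4, 2.2]
grip_width: 0.0
gripper_force: 2.1
```

```bash
python3 - <<'E'
from h import *
D=np.radians; t=get_obs()["tcp_pos"]
rows(t,[side(D(a),.05,-.001) for a in (0,-10,-15,-20,-25,-30,-35,-40,-45)])
E
```

```text
[1, 0.006, -0.039, 0.005, 0]
[1, 0.003, 0.005, -0.0, 0]
[1, 0.003, 0.027, -0.0, 0]
[1, 0.004, 0.049, 0.002, 0]
[1, 0.006, 0.071, 0.005, 0]
[1, 0.009, 0.093, 0.01, 0]
[1, 0.014, 0.114, 0.016, 0]
[1, 0.019, 0.134, 0.024, 0]
[1, 0.026, 0.154, 0.033, 0]
```

play_rows([
  [[1, 0.001, 0.014, 0, 0], [1, 0.002, 0.027, 0, 0], [1, 0.003, 0.04, 0.001, 0], [1, 0.004, 0.053, 0.002, 0], [1, 0.006, 0.067, 0.005, 0], [1, 0.008, 0.08, 0.008, 0], [1, 0.009, 0.093, 0.01, 0], [1, 0.013, 0.107, 0.014, 0], [1, 0.016, 0.12, 0.019, 0], [1, 0.019, 0.134, 0.024, 0], [1, 0.023, 0.144, 0.029, 0], [1, 0.026, 0.154, 0.033, 0]],
])

```text
clock: 11.43
tcp_pos: [0.6288, 0.0066, 0.1912]
orientation: [0.244, 3.131, 0.002]
contact_force: [1.6, -2.7, 5.2]
grip_width: -0.0
gripper_force: 2.5
```

```bash
python3 - <<'E'
from h import *
D=np.radians; t=get_obs()["tcp_pos"]
rows(t,[side(D(a),.05,-.001) for a in (-40,-45,-50,-55,-57,-60,-62)])
E
```

```text
[1, -0.008, -0.025, -0.009, 0]
[1, -0.002, -0.005, -0.0, 0]
[1, 0.006, 0.013, 0.01, 0]
[1, 0.014, 0.03, 0.022, 0]
[1, 0.018, 0.036, 0.027, 0]
[1, 0.023, 0.046, 0.035, 0]
[1, 0.027, 0.052, 0.041, 0]
```

play_rows([
  [[1, 0.003, 0.008, 0.005, 0], [1, 0.006, 0.015, 0.011, 0], [1, 0.01, 0.023, 0.017, 0], [1, 0.014, 0.03, 0.023, 0], [1, 0.017, 0.034, 0.026, 0], [1, 0.017, 0.034, 0.026, 0]],
])

```text
clock: 11.93
tcp_pos: [0.6261, 0.0148, 0.1857]
orientation: [-0.242, -3.132, -0.003]
contact_force: [0.9, -0.2, 3.0]
grip_width: -0.0003
gripper_force: 1.6
```

play_rows([
  [[1, 0, -0.01, -0.1, 0], [1, 0, -0.01, -0.3, 0], [1, 0, -0.01, -0.5, 0], [1, 0, -0.01, -0.7, 0], [1, 0, -0.2, -0.8, 0], [1, 0, -0.4, -0.8, 0], [1, 0, -0.6, -0.8, 0], [1, 0, -0.8, -0.8, 0], [1, 0, -1, -0.8, 0], [1, 0, -1, -0.8, 0], [1, 0, -1, -0.8, 0]],
])

```text
clock: 12.85
tcp_pos: [0.5933, -0.1872, 0.3449]
orientation: [-0.253, -3.129, -0.001]
contact_force: [-0.0, 1.2, 1.0]
grip_width: -0.0002
gripper_force: 0.0
```

```bash
python3 - <<'E'
from h import *
look("l3.png",np.radians(3))
E
```

```text
amber 7 279.7142857142857 147.85714285714286
amber angle 8.0 resid px 0.63
```

View pics/l3.png

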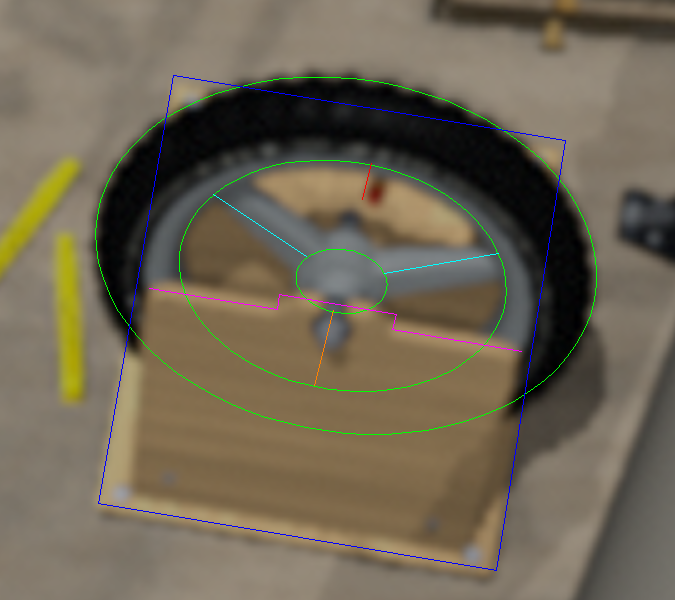

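Red cap at crop (376,188), slightly right of the model's 3° line, with the spokes at (268,222) and (440,258). About 6° remain.

```bash
python3 - <<'E'
from h import *
D=np.radians
p=viewer.grab_frame("top"); d=np.array([279.7,147.4])
for r_ in (.070,.074,.08):
  for t in (0,4,8): print(r_,t,(proj(p,W(q,[[0,-r_*np.sin(D(t)),r_*np.cos(D(t))]]))[0]-d).round(2))
print("spokes"); 
for t in (0,4,8): print(t,[((proj(p,W(q,[[-.009,-.065*np.sin(D(t+k)),.065*np.cos(D(t+k))]]))[0]+.5-[205,110])*5).round() for k in (-60,60)])
s=side(D(-52),.05,.008); print(s,cmd(s+[0,0,.03],np.pi-.1575)); rows(s,[side(D(a),.05,-.001) for a in (-54,-57,-60,-62)])
E
```

```text
0.07 0 [-3.62 -0.91]
0.07 4 [-1.93 -0.59]
0.07 8 [-0.28 -0.18]
0.074 0 [-3.44 -1.92]
0.074 4 [-1.66 -1.57]
0.074 8 [ 0.1  -1.13]
0.08 0 [-3.17 -3.43]
0.08 4 [-1.24 -3.05]
0.08 8 [ 0.67 -2.58]
spokes
0 [array([252., 226.]), array([444., 258.])]
4 [array([257., 222.]), array([446., 263.])]
8 [array([262., 218.]), array([448., 269.])]
[0.63075268 0.00471818 0.19399391] (array([-0.034,  0.954,  0.605,  0.002]), np.float64(171.1))
[1, 0.024, 0.034, 0.034, 0]
[1, 0.029, 0.044, 0.041, 0]
[1, 0.034, 0.054, 0.049, 0]
[1, 0.038, 0.059, 0.055, 0]
```

play_rows([
  [[1, -0.034, 0.2, 0, 0], [1, -0.034, 0.4, 0, 0], [1, -0.034, 0.6, 0, 0], [1, -0.034, 0.8, 0, 0], [1, -0.034, 0.95, 0, 0], [1, -0.034, 0.95, 0, 0], [1, -0.034, 0.95, 0.15, 0], [1, -0.034, 0.95, 0.3, 0], [1, -0.034, 0.95, 0.45, 0], [1, -0.034, 0.95, 0.55, 0], [1, -0.034, 0.95, 0.6, 0], [1, -0.034, 0.95, 0.6, 0]],
])

```text
clock: 13.95
tcp_pos: [0.6295, 0.0037, 0.2229]
orientation: [-0.241, -3.127, 0.0]
contact_force: [-0.0, -0.2, -0.2]
grip_width: -0.0002
gripper_force: 0.0
```

play_rows([
  [[1, 0, 0, 0.03, 0], [1, 0, 0, 0.06, 0], [1, 0, 0, 0.09, 0], [1, 0, 0, 0.11, 0], [1, 0, 0, 0.13, 0], [1, 0, 0, 0.145, 0], [1, 0, 0, 0.15, 0], [1, 0, 0, 0.15, 0]],
])

```text
clock: 14.62
tcp_pos: [0.6311, 0.0016, 0.1955]
orientation: [-0.245, -3.132, 0.0]
contact_force: [-0.4, -0.2, 0.8]
grip_width: -0.0001
gripper_force: 0.0
```

```bash
python3 - <<'E'
from h import *
D=np.radians; t=get_obs()["tcp_pos"]
rows(t,[[.6261,.0148,.1857]]+[side(D(a),.05,-.001) for a in (-54,-57,-60,-62)])
E
```

```text
[1, 0.035, 0.061, 0.049, 0]
[1, 0.028, 0.05, 0.041, 0]
[1, 0.033, 0.059, 0.049, 0]
[1, 0.039, 0.069, 0.057, 0]
[1, 0.042, 0.075, 0.062, 0]
```

Previous contact was at (0.035, 0.061, 0.049). Go about 5° past it.

play_rows([
  [[1, 0.01, 0.018, 0.014, 0], [1, 0.02, 0.036, 0.028, 0], [1, 0.028, 0.05, 0.041, 0], [1, 0.034, 0.06, 0.05, 0], [1, 0.038, 0.068, 0.056, 0], [1, 0.043, 0.077, 0.063, 0], [1, 0.043, 0.077, 0.063, 0]],
])

```text
clock: 15.2
tcp_pos: [0.6253, 0.0185, 0.1833]
orientation: [0.245, 3.131, 0.001]
contact_force: [1.2, -1.3, 1.7]
grip_width: 0.0005
gripper_force: 0.9
```

play_rows([
  [[1, 0, -0.01, -0.1, 0], [1, 0, -0.01, -0.3, 0], [1, 0, -0.01, -0.5, 0], [1, 0, -0.01, -0.7, 0], [1, 0, -0.2, -0.8, 0], [1, 0, -0.4, -0.8, 0], [1, 0, -0.6, -0.8, 0], [1, 0, -0.8, -0.8, 0], [1, 0, -1, -0.8, 0], [1, 0, -1, -0.8, 0], [1, 0, -1, -0.8, 0]],
])

```text
clock: 16.12
tcp_pos: [0.5925, -0.1824, 0.343]
orientation: [-0.255, -3.131, 0.0]
contact_force: [0.4, 0.5, 0.2]
grip_width: 0.0002
gripper_force: 0.0
```

```bash
python3 - <<'E'
from h import *
look("l4.png",np.radians(0))
E
```

```text
amber 9 276.8888888888889 147.44444444444446
amber angle 2.0 resid px 0.38
```

View pics/l4.png

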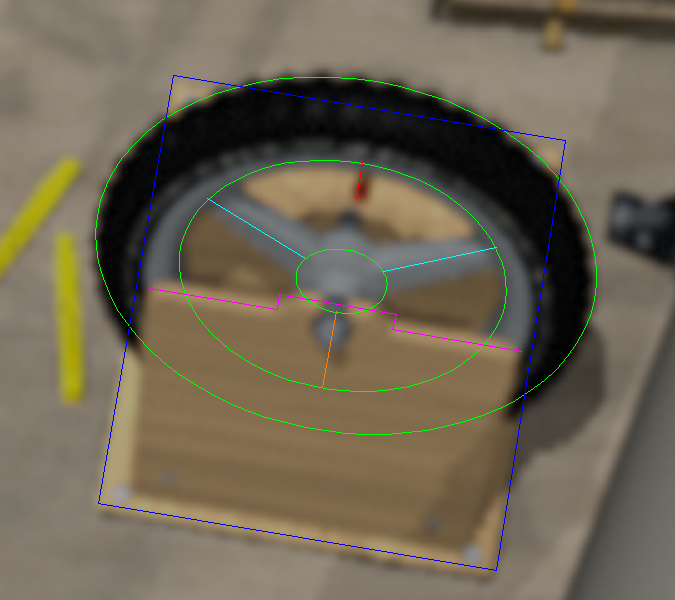

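The red cap at crop (361,188) lies on the model's top line, with about 2° left against the allowed 8°. The fingers are well clear, so I'm handing in.

```bash
python3 -c "
from h import *
print(r.hand_in())"
```

```text
the job is handed in; nothing more can be done
None
```

I turned the wheel counter-clockwise with gentle spoke pushes until the valve stood at the top, about 2° off by the top camera (8° allowed). I then took the fingers clear and handed the job in at about 16 s; the hand-in call gave no verdict.

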